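Switch off and open a tile press, and hold its beam up

ROBOT

A 7-joint arm with a two-finger parallel gripper is mounted at the origin on the work surface. World frame = base frame: x ahead of the robot, y to its left, z up, the work surface at z = 0. Lengths are in m, angles in rad, forces in N, time in s.
With the tool pointing down it reaches from about 0.4 to 0.85 m from the base axis. Payload 10.4 kg.
Tool frame: the origin (TCP) lies midway between the tips of the shut fingers; the grasp point (between the pads) lies 19 mm behind it; z points along the fingers, y is the line along which they close (so a half turn about z gives the same grasp; the last joint's range is limited). The gripper opens to 87 mm and grips with 3 to 60 N. Pads are 19 mm wide; open, the fingers measure 117 mm over their backs; the gripper's body (75 mm by 190 mm) begins 51 mm behind the grasp point.
Start: joints at [-1.253, 0.332, -0.065, 1.46, 0.022, 1.35, -0.088], TCP at [0.209, 0.589, 0.223] pointing down, gripper open.
Joint ranges: [-2.6, 2.6], [-0.5, 2.12], [-1.47, 1.34], [0.16, 2.42], [-1.27, 4.41], [0.06, 2.06], [-2.6, 2.6]. Speed limits (rad/s): [2.22, 2.22, 2.79, 2.79, 3.14, 3.14, 3.14].

INTERFACE

Orientations are given as a unit quaternion [x, y, z, w].
In Python, from bench import r gives the robot as it stands.
- The arm moves only by the tool arm_command, never from a script. Its arguments are lists of equal length, an entry for each row: "xyz": the shift along the world's x, y, z in m, a list of three; "rot": the turn, a rotation vector about the world's x, y, z in rad, a list of three. In form: {"xyz": [[tx, ty, tz], ...], "rot": [[ax, ay, az], ...]}. A call has 1 to 20 rows; each row is the pose to reach, as a shift and turn from the pose commanded when the call began; what a row does not reach only later rows make up. A row lasts 1/12 s, in which the tool goes at most 41.7 mm and 7.16 degrees, less where a joint would pass 70% of its speed; a pose out of reach is approached as far as the arm can. A call with a gripper value outside its range is refused whole. "grip" is the opening, from 0 (shut) to 1 (fully open), set as the call begins (left out, the last holds). The fingers move at their own pace and stop on an object; "squeeze" is the grip in N (left out, the last holds). Time passes only in rows, so rows that repeat a pose let the fingers close. It gives the time, the measured TCP pose, the force, the opening and the grip force at its end, in the units of the state.
- r.read_state(): the state, without advancing time (a new reading comes with each control period).
- r.camera(name): name is "scene" or "top" or "wrist"; returns the picture (420x560x3 uint8, red, green, blue); there is no depth.
- r.camera_model(name): a dict with "fx", "fy", "cx", "cy" (pixels), "T" (4x4, takes a point from camera to world coordinates). Camera axes: x right, y up, looking along -z (the intrinsics and any distortion apply to the point x, -y, -z); pixel columns grow to the right and rows downward; lengths in m; the calibration is good to about 2 mm. The wrist camera is an equidistant fisheye: a pixel r from the principal point sees the ray r / f radians off the axis. A picture is of the moment at which its call begins: read the wrist's pose just before it. camera_model takes no time and is no camera call; for the wrist camera it gives the pose at the moment of the call.
- r.close_job(): hands the job in; it is judged then, once.
Trained networks look in the newest picture that a camera, given by its name, has taken for a name from the list of things; names that differ only in an ending like _2 or _b are one class to them, and where a whole thing is asked for, a point or a joint stands for the part that bears it (a point fixed in the world has none). Each returns a list of dicts, best first, with "conf" (0 to 1); they miss things now and then, are a little off and sometimes report something else, mostly with a low value. They report only what shows in the picture. A call takes as long as a camera call. They do not tell look-alikes from the thing itself.
- r.look_for(label, camera): "at" ([x, y, z] in m, in the coordinates of the camera as it stood for that picture, good to about 4 mm: the middle of the surface that is visible of it).
- r.spot_point(label, camera): "at" ([x, y, z] in m, in the coordinates of the camera as it stood for that picture, good to about 4 mm: a listed point, or the origin of a listed thing).
The state is a dict: "time": time; "joint_positions": joint angles; "joint_vel": joint speeds; "joint_torque": joint torques, N m; "ee_pos": TCP position; "eef_rot": TCP orientation; "ft_force": force on the tool from outside, world axes, zero at the start; "torque": the same for the moment, N m; "width": finger opening in m; "grip_force": force on a finger pad.
Only numpy, scipy, OpenCV 4.12 (cv2) and the standard library are available. Lean on these libraries where they do the work, as an engineer would, in place of code of your own. Each camera call takes 0.05 s, during which the arm holds its last target. There are 200 camera calls.

TASK

A pressed clay tile is to be taken out of the little green tile press, so open the press for it. First switch off the press's grey isolator: flip its red handle right over to the far, green-marked side. Only then pull the yellow latch disc sideways, outwards from the beam, against its spring, lift the beam's coupler off the ball, and finish still holding the beam steady and raised, with the coupler about 10 cm above the ball; it drops if let go. Leave the tile and everything else on the bench where it is.

Things in the scene. Friction and masses are not known exactly. Their poses are not given: they have to be found in the camera images.
- press: The fixed tile press: green base plate 360 x 160 x 12 mm, near the middle of the bench, ball end nearest the robot, turned up to 0.3 rad. Origin on the table under the ball; its x runs along the beam from ball to pivot, y is sideways (where the latch pulls to), z up. The beam's pivot is 250 mm from the ball along x and 100 mm above the table; the beam turns there about y, its coupler end rising.
- ball_top (a point): Top of the steel ball (40 mm across, on a thin neck), 106 mm above the table.
- coupler (a point): Centre of the top of the coupler, the dark steel box (74 x 74 mm) at the beam's nose, over the ball; its top and the beam's are 118 mm above the table when closed. The beam is a green bar 30 mm wide from coupler to pivot, an aluminium platen below it. Beam with latch weighs 0.6 to 1.1 kg: 3 to 6 N lift the coupler end once unlatched.
- latch_disc (a point): Centre of the yellow latch disc: upright, 34 mm across, 14 mm thick, flat faces looking along the press's +y and -y; closed, 150 mm above the table, 60 mm to +y of the beam's centre line, 32 mm above the coupler's top. On a yellow strip 22 mm wide. The beam carries it; it slides only along the press's y. Pinched by its faces it can be pulled and lifts the beam, turning a little in the grip.
- latch (a joint): Travel of the latch in m: 0 closed, 0.016 pulled fully out towards the press's +y. A spring draws it back, 4 N at the start and 11 N fully out. Its bolt locks under the ball's flange; it is clear from 0.010 on and should stay pulled until the coupler has risen 50 mm; after that it may spring back.
- beam (a joint): Angle of the beam in rad: 0 closed on the ball, growing as the coupler end rises (0.41 is 10 cm at the coupler), stop at 0.8. Nothing but the holder keeps it up.
- isolator: The fixed isolator: grey box 120 x 100 x 60 mm with two low black guards on top (to 73 mm), to the left or right of the press's ball end, yaw up to 0.5 rad. Origin under its centre; its x points away from the robot. Red mark on its near (-x) end: on; green mark on its far (+x) end: off.
- switch_pivot (a point): Pivot of the isolator's handle, 68 mm above the table at the box's centre; the handle swings about the isolator's y axis.
- switch_bar (a point): Centre of the handle's red cross bar, 20 mm thick and 54 mm long along the isolator's y, on a 12 mm steel stem, 70 mm from the pivot. At on it leans to -x and is 122 mm above the table; 138 mm when upright.
- switch (a joint): Handle angle in rad: 0 on (leaning 0.7 rad towards the isolator's -x), 0.7 upright, 1.4 off (leaning to +x). Less than 1 N moves it; it is tipped over its top dead centre and its weight then carries it to the stop on either side.
- tile: White ridged clay tile 100 x 100 x 16 mm lying on the press bed under the platen, stays there; origin under its centre.
- glaze_tin: White closed tin with a blue band, 90 mm across, 120 mm high, on the other side of the press from the isolator; origin under its centre. Bystander.
- bowl: White bowl 120 mm across, 55 mm high. Bystander.
- slip_cup: Blue cup 76 mm across, 85 mm high. Bystander.
- brush: Brush 220 mm long, lying. Bystander.
- scraper: Flat steel scraper with a wooden back, about 100 x 95 x 16 mm, lying. Bystander.
Mind the look-alikes: they are no part of the job. What is shaped like the isolator but orange is not meant.

How it is judged:
On the way, in this order (a step that is already met when the one before it is completed fails the run):
1. the isolator's handle is over at off (value of joint switch above 1.25 rad), for 0.2 s.
2. the latch is pulled clear of the ball (value of joint latch above 0.0095 m), for 0.05 s.
3. the coupler is lifted off the ball in the gripper (value of joint beam above 0.2 rad and contact force between the fingers and press above 1 N), for 0.2 s.
At the end, for the whole second after the job is handed in: Isolator handle at off (joint above 1.25 rad); the beam held by the gripper (fingers press on it with more than 1 N), still (under 0.1 rad/s), at 0.28 to 0.55 rad, which is the coupler about 7 to 13 cm above the ball; tile within 20 mm and bystanders within 30 mm of where they were (value of joint switch above 1.25 rad and value of joint beam between 0.28 and 0.55 rad and velocity of joint beam between -0.1 and 0.1 rad/s and contact force between the fingers and press above 1 N and distance of tile from where it was at the start of the episode below 0.02 m and distance of each of glaze_tin, bowl, slip_cup, brush, scraper from where it was at the start of the episode below 0.03 m); the arm keeps its last pose, push and grip.
It fails at once if the latch is pulled or the beam raised while the isolator is not off (value of joint switch below 1.1 rad and (value of joint latch above 0.007 m or value of joint beam above 0.04 rad)).
It fails at once if a bystander or the tile is pushed away (distance of tile from where it was at the start of the episode above 0.02 m or distance of any of glaze_tin, bowl, slip_cup, brush, scraper from where it was at the start of the episode above 0.03 m).
It also fails if it takes over 48 s, if anything falls off the work surface, if the arm or the gripper's body presses on something with over 40 N, if the wrist force passes 120 N, or if a joint passes its speed limit or range.

## Working session

There is one attempt and no reset: what is moved stays moved. The work goes in short steps, Python scripts to look and compute and a tool call to move; the robot and the scene stay as the last step left them, time stands still between calls to the robot, and variables do not carry over. Pictures are saved under pics/ and viewed, at most 10 in all, crops included, and the job is handed in when it is done.

Besides the shell and the picture viewer there is one more tool, called after "Call:" by a JSON object that holds its "op" and its "data". arm_command: Moves the arm, as the interface text tells. Its arguments: {"type":"object","properties":{"xyz":{"type":"array"},"rot":{"type":"array"},"grip":{"type":"number"},"squeeze":{"type":"number"}},"required":["xyz","rot"]}

```bash
mkdir -p pics; cat > h.py <<'E'
import numpy as np, cv2
from bench import r
def world(cam,p,T=None):
    T=np.array(r.camera_model(cam)["T"]) if T is None else T
    return (T@np.r_[p,1])[:3]
def pix(cam,p):
    m=r.camera_model(cam); q=np.linalg.inv(np.array(m["T"]))@np.r_[p,1]
    return m["cx"]+m["fx"]*q[0]/-q[2], m["cy"]+m["fy"]*-q[1]/-q[2]
def save(cam,name):
    im=r.camera(cam); cv2.imwrite(f"pics/{name}.png",im[:,:,::-1]); return im
E
python3 - <<'E'
from h import *
a=save("scene","s0"); b=save("top","t0")
for c in ["scene","top"]:
    for l in ["ball_top","coupler","latch_disc","switch_pivot","switch_bar","press","isolator","glaze_tin","bowl","slip_cup"]:
        for d in r.spot_point(l,c)[:3]:
            w=world(c,d["at"]); print(c,l,round(d["conf"],2),w.round(3),np.round(pix(c,w)))
print(r.read_state()["time"],r.read_state()["eef_rot"])
cv2.imwrite("pics/both.png",cv2.resize(np.vstack([a,b])[:,:,::-1],(400,600)))
E
```

```text
scene ball_top 0.76 [ 0.495 -0.037  0.106] [238. 201.]
scene ball_top 0.61 [ 0.445 -0.297  0.123] [163. 251.]
scene ball_top 0.54 [0.674 0.419 0.003] [361. 159.]
scene coupler 0.68 [ 0.492 -0.031  0.117] [238. 197.]
scene coupler 0.3 [ 0.485  0.526 -0.   ] [330. 120.]
scene latch_disc 0.72 [0.477 0.031 0.15 ] [247. 175.]
scene latch_disc 0.31 [ 0.49  -0.033  0.001] [239. 220.]
scene switch_pivot 0.81 [ 0.721 -0.254  0.073] [255. 302.]
scene switch_pivot 0.74 [ 0.491 -0.311  0.067] [175. 274.]
scene switch_bar 0.88 [ 0.68  -0.242  0.12 ] [245. 283.]
scene switch_bar 0.74 [ 0.447 -0.29   0.119] [166. 250.]
scene switch_bar 0.31 [0.624 0.002 0.031] [280. 228.]
scene press 0.85 [ 0.492 -0.029  0.   ] [240. 220.]
scene isolator 0.78 [ 0.489 -0.307 -0.001] [180. 283.]
scene glaze_tin 0.83 [ 0.482  0.32  -0.004] [299. 153.]
scene bowl 0.59 [0.672 0.421 0.002] [360. 159.]
scene slip_cup 0.55 [ 0.658 -0.41  -0.002] [201. 346.]
scene slip_cup 0.37 [ 0.486  0.524 -0.   ] [330. 120.]
top ball_top 0.84 [ 0.49  -0.027  0.101] [283. 241.]
top coupler 0.8 [ 0.487 -0.03   0.121] [284. 242.]
top latch_disc 0.67 [0.479 0.029 0.153] [264. 243.]
top switch_pivot 0.75 [ 0.491 -0.313  0.068] [375. 243.]
top switch_pivot 0.59 [ 0.713 -0.249  0.072] [354. 172.]
top switch_pivot 0.51 [0.478 0.03  0.148] [263. 244.]
top switch_bar 0.67 [ 0.674 -0.234  0.126] [353. 180.]
top switch_bar 0.64 [ 0.449 -0.29   0.125] [372. 256.]
top press 0.95 [ 0.487 -0.029  0.   ] [283. 244.]
top isolator 0.91 [ 0.489 -0.313 -0.003] [370. 244.]
top isolator 0.81 [ 0.719 -0.252  0.003] [351. 175.]
top isolator 0.23 [ 0.49  -0.031  0.12 ] [284. 241.]
top glaze_tin 0.63 [0.479 0.315 0.003] [176. 244.]
top bowl 0.96 [ 0.671  0.418 -0.001] [148. 185.]
top slip_cup 0.78 [ 0.655 -0.41  -0.002] [399. 195.]
top slip_cup 0.4 [ 0.49  -0.026 -0.   ] [282. 243.]
1.1 [ 1.69541297e-01  9.85523082e-01  5.14244459e-05 -5.29705226e-06]
```

View pics/s0.png

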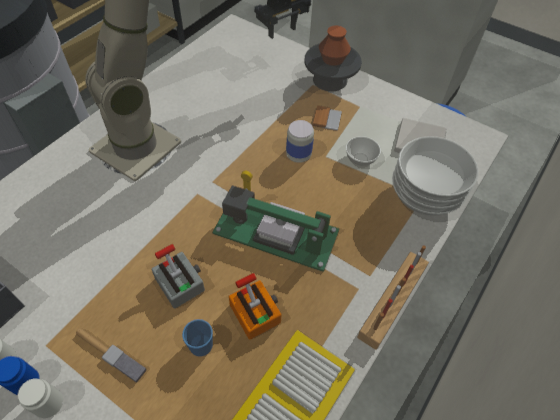

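View pics/t0.png

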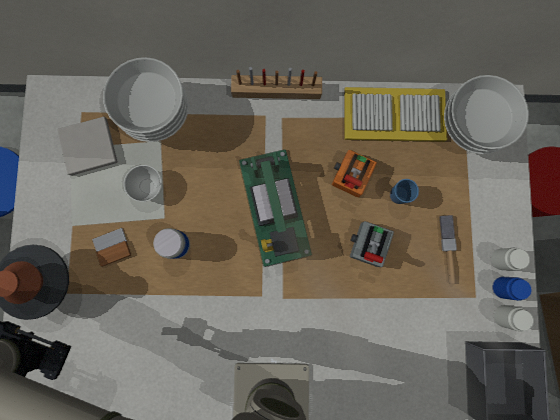

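The scene picture shows two isolator look-alikes: grey at scene (175,274) / top (372,244), and orange at scene (255,302) / top (354,172). I choose the grey one. The press is at scene (240,220), with its yellow disc at (247,175). The tin is at (299,153), on the +y side. I'll check the choice in a crop and get the yaws.

```bash
python3 - <<'E'
from h import *
im=cv2.imread("pics/t0.png"); s=cv2.imread("pics/s0.png")
cv2.imwrite("pics/crop.png",np.hstack([cv2.resize(im[200:290,240:400],(640,360))[:, :],])); 
c1=cv2.resize(s[150:320,130:300],(500,500),interpolation=cv2.INTER_CUBIC); cv2.imwrite("pics/crop.png",c1)
hsv=cv2.cvtColor(im,cv2.COLOR_BGR2HSV)
m=cv2.inRange(hsv,(65,90,30),(95,255,160)); n,l,st,_=cv2.connectedComponentsWithStats(m); k=1+np.argmax(st[1:,4])
ys,xs=np.where(l==k)
M=r.camera_model("top");T=np.array(M["T"])
d=np.c_[(xs-M["cx"])/M["fx"],-(ys-M["cy"])/M["fy"],-np.ones(len(xs))]@T[:3,:3].T; o=T[:3,3]
P=(o+d*((0.012-o[2])/d[:,2])[:,None])[:,:2]
print(cv2.minAreaRect(P.astype(np.float32)),T[:3,3])
A=[];B=[];C=[]
for c in ["scene","top"]:
  for i in range(3):
    r.camera(c)
    g=lambda n,lim:[w for w in (world(c,d["at"]) for d in r.spot_point(n,c)) if abs(w[0]-lim[0])+abs(w[1]-lim[1])<.04][:1]
    for n,lim in [("coupler",(.49,-.03)),("latch_disc",(.478,.03)),("switch_pivot",(.491,-.312)),("switch_bar",(.448,-.29))]:
      for w in g(n,lim): print(c,n,w.round(4))
print(r.read_state()["time"])
E
```

```text
((0.5973516702651978, 0.032032474875450134), (0.3555031716823578, 0.090088851749897), 14.538568496704102) [ 0.4178918  -0.0014594   1.38819694]
scene coupler [ 0.4905 -0.0316  0.1232]
scene latch_disc [0.48   0.0264 0.1475]
scene switch_pivot [ 0.4904 -0.3086  0.0703]
scene switch_bar [ 0.4461 -0.2934  0.121 ]
scene coupler [ 0.492  -0.0297  0.1156]
scene latch_disc [0.4776 0.0287 0.1507]
scene switch_pivot [ 0.4899 -0.3108  0.0717]
scene switch_bar [ 0.4485 -0.2923  0.1207]
scene latch_disc [0.4791 0.0317 0.1463]
scene switch_pivot [ 0.4936 -0.3132  0.0685]
scene switch_bar [ 0.4449 -0.2936  0.1205]
top coupler [ 0.4895 -0.0305  0.1155]
top switch_pivot [ 0.49   -0.3106  0.0709]
top switch_bar [ 0.4478 -0.2949  0.1233]
top coupler [ 0.486  -0.0302  0.1192]
top latch_disc [0.479  0.0277 0.1535]
top switch_pivot [ 0.4898 -0.3112  0.0738]
top switch_bar [ 0.448  -0.2921  0.1247]
top coupler [ 0.4862 -0.0328  0.1167]
top latch_disc [0.4769 0.0299 0.1524]
top switch_pivot [ 0.4899 -0.3108  0.0715]
top switch_bar [ 0.448  -0.2921  0.122 ]
2.6
```

View pics/crop.png

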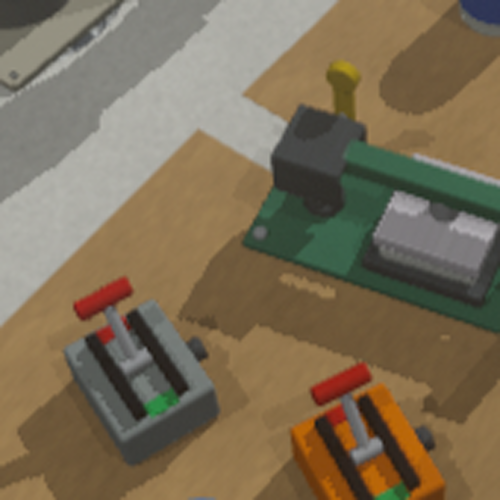

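The crop confirms the grey box at crop (140,380), with its red bar leaning to the near red mark. Isolator: pivot ≈ (.4905,-.311), yaw ≈ -0.40. Press: ball ≈ (.489,-.031), yaw ≈ 0.2–0.25. I'll move over to stand behind the handle with the fingers shut.

Call:
{"op": "arm_command", "data": {"xyz": [[0.24, -0.24, 0.06], [0.24, -0.24, 0.06], [0.24, -0.24, 0.06], [0.24, -0.24, 0.06], [0.24, -0.24, 0.06], [0.24, -0.24, 0.06], [0.24, -0.24, 0.06], [0.24, -0.24, 0.06], [0.24, -0.24, 0.06], [0.24, -0.64, 0.06], [0.24, -0.64, 0.06], [0.24, -0.64, 0.06], [0.24, -0.64, 0.06], [0.24, -0.64, 0.06], [0.24, -0.64, 0.06], [0.24, -0.64, 0.06], [0.24, -0.64, 0.06], [0.24, -0.64, 0.06], [0.24, -0.64, 0.06], [0.24, -0.64, 0.06]], "rot": [[0, 0, 0], [0, 0, 0], [0, 0, 0], [0, 0, 0], [0, 0, 0], [0, 0, 0], [0, 0, 0], [0, 0, 0], [0, 0, 0], [0, 0, 0], [0, 0, 0], [0, 0, 0], [0, 0, 0], [0, 0, 0], [0, 0, 0], [0, 0, 0], [0, 0, 0], [0, 0, 0], [0, 0, 0], [0, 0, 0]], "grip": 0}}

```text
time: 4.27
ee_pos: [0.4485, -0.0568, 0.2831]
eef_rot: [0.174, 0.985, 0.0, 0.001]
ft_force: [0.6, -1.0, -0.9]
width: 0.0001
grip_force: 0.0
```

Call:
{"op": "arm_command", "data": {"xyz": [[-0.04, -0.226, 0], [-0.04, -0.226, 0], [-0.04, -0.226, 0], [-0.04, -0.226, 0], [-0.04, -0.226, 0], [-0.04, -0.226, 0], [-0.04, -0.226, 0], [-0.04, -0.226, -0.17], [-0.04, -0.226, -0.17], [-0.04, -0.226, -0.17], [-0.04, -0.226, -0.17], [-0.04, -0.226, -0.17], [-0.04, -0.226, -0.17]], "rot": [[0, 0, 0], [0, 0, 0], [0, 0, 0], [0, 0, 0], [0, 0, 0], [0, 0, 0], [0, 0, 0], [0, 0, 0], [0, 0, 0], [0, 0, 0], [0, 0, 0], [0, 0, 0], [0, 0, 0]]}}

```text
time: 5.35
ee_pos: [0.4079, -0.2759, 0.1116]
eef_rot: [0.169, 0.986, 0.0, -0.002]
ft_force: [-0.0, 0.8, 1.4]
width: 0.0005
grip_force: 0.0
```

Call:
{"op": "arm_command", "data": {"xyz": [[0.02, -0.009, 0], [0.035, -0.015, 0], [0.05, -0.021, 0], [0.065, -0.028, 0], [0.08, -0.034, 0], [0.09, -0.038, 0], [0.097, -0.041, 0], [0.097, -0.041, 0], [0.097, -0.041, 0]], "rot": [[0, 0, 0], [0, 0, 0], [0, 0, 0], [0, 0, 0], [0, 0, 0], [0, 0, 0], [0, 0, 0], [0, 0, 0], [0, 0, 0]]}}

```text
time: 6.1
ee_pos: [0.5065, -0.318, 0.1142]
eef_rot: [0.169, 0.986, -0.0, 0.001]
ft_force: [-0.7, -0.2, 0.4]
width: 0.0008
grip_force: 0.0
```

Call:
{"op": "arm_command", "data": {"xyz": [[-0.02, 0.01, 0.03], [-0.04, 0.02, 0.06], [-0.05, 0.06, 0.17], [-0.05, 0.1, 0.17], [-0.05, 0.15, 0.17], [-0.05, 0.2, 0.17], [-0.05, 0.25, 0.17], [-0.05, 0.3, 0.17], [-0.05, 0.35, 0.17], [-0.05, 0.35, 0.17]], "rot": [[0, 0, 0], [0, 0, 0], [0, 0, 0.1], [0, 0, 0.2], [0, 0, 0.3], [0, 0, 0.4], [0, 0, 0.5], [0, 0, 0.56], [0, 0, 0.56], [0, 0, 0.56]], "grip": 0.7}}

```text
time: 6.93
ee_pos: [0.455, -0.0095, 0.2819]
eef_rot: [-0.109, 0.994, 0.0, 0.001]
ft_force: [0.9, 0.4, 0.0]
width: 0.0572
grip_force: 0.0
```

```bash
python3 - <<'E'
from h import *
import sys
s=r.read_state();print(s["ee_pos"],s["eef_rot"],s["joint_positions"])
a=save("top","t1")
for d in r.spot_point("switch_bar","top")[:3]+r.spot_point("latch_disc","top")[:2]: print("top",d["conf"],world("top",d["at"]).round(4))
T=np.array(r.camera_model("wrist")["T"]); w=save("wrist","w1")
for l in ["latch_disc","coupler","ball_top","switch_bar","press"]:
    for d in r.spot_point(l,"wrist")[:2]: print("wrist",l,round(d["conf"],2),world("wrist",d["at"],T).round(4))
c=cv2.resize(a[190:300,230:420,::-1],(560,324))
cv2.imwrite("pics/v1.png",cv2.resize(np.vstack([c,w[:,:,::-1]]),(450,598)))
print(r.read_state()["time"])
E
```

```text
[ 0.45496324 -0.00946777  0.28190485] [-1.09328524e-01  9.94005044e-01  4.69703593e-04  1.01308992e-03] [-0.61609236 -0.11608     0.49952193  1.81366185  0.05514823  1.42810804
  1.66274899]
top 0.75 [ 0.6748 -0.2304  0.1242]
top 0.73 [ 0.5334 -0.3204  0.1231]
wrist latch_disc 0.95 [0.4755 0.026  0.1498]
wrist latch_disc 0.51 [ 0.4938 -0.0301  0.108 ]
wrist coupler 0.69 [ 0.4929 -0.033   0.116 ]
wrist coupler 0.62 [0.4746 0.025  0.1517]
wrist ball_top 0.74 [0.482  0.3164 0.0012]
wrist ball_top 0.73 [ 0.4943 -0.0294  0.1042]
wrist switch_bar 0.82 [ 0.535  -0.3204  0.1227]
wrist press 0.79 [ 4.905e-01 -3.200e-02 -3.000e-04]
7.3833
```

View pics/v1.png

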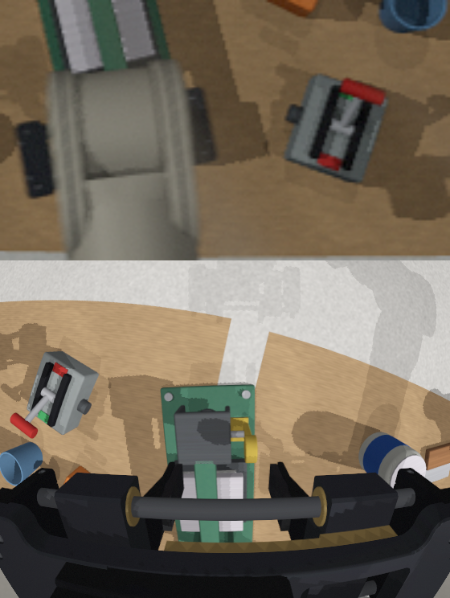

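The upper view shows the grey handle over to the green side, with its bar measured at (.535,-.320,.123), i.e. +45 mm: off. In the wrist view the yellow disc is at (250,445), between the finger positions and beside the coupler at (205,437). Next I go down over the disc and pinch it.

Call:
{"op": "arm_command", "data": {"xyz": [[0.012, 0.02, -0.01], [0.022, 0.0365, -0.03], [0.022, 0.0365, -0.06], [0.022, 0.0365, -0.09], [0.022, 0.0365, -0.12], [0.022, 0.0365, -0.14], [0.022, 0.0365, -0.15], [0.022, 0.0365, -0.15], [0.022, 0.0365, -0.15]], "rot": [[0, 0, 0.03], [0, 0, 0.03], [0, 0, 0.03], [0, 0, 0.03], [0, 0, 0.03], [0, 0, 0.03], [0, 0, 0.03], [0, 0, 0.03], [0, 0, 0.03]]}}

```text
time: 8.13
ee_pos: [0.4784, 0.0251, 0.1313]
eef_rot: [-0.124, 0.992, -0.0, 0.0]
ft_force: [-0.0, -0.1, -0.4]
width: 0.061
grip_force: 0.0
```

```bash
python3 - <<'E'
from h import *
s=r.read_state();print(s["ee_pos"],s["eef_rot"],s["ft_force"])
T=np.array(r.camera_model("wrist")["T"]); w=save("wrist","w2")
for l in ["latch_disc","coupler"]:
    for d in r.spot_point(l,"wrist")[:2]: print("wrist",l,round(d["conf"],2),world("wrist",d["at"],T).round(4))
cv2.imwrite("pics/v2.png",cv2.resize(w[100:,100:460,::-1],(720,600)))
E
```

```text
[0.47838162 0.02509833 0.13132538] [-1.23837850e-01  9.92302461e-01 -1.05011492e-04  4.45414707e-05] [-0.04520071 -0.09567926 -0.3779144 ]
wrist latch_disc 0.96 [0.4748 0.0261 0.1522]
wrist coupler 0.58 [ 0.4925 -0.0348  0.1143]
```

View pics/v2.png

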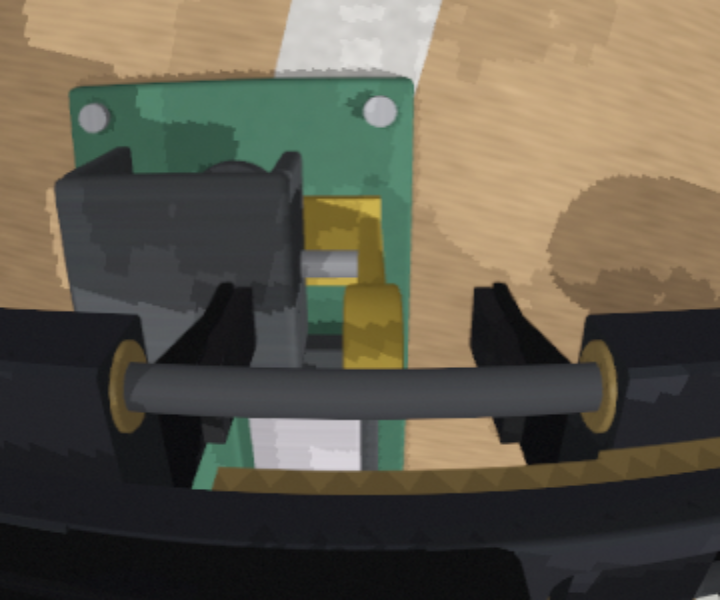

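The disc at (372,325) lies between the finger pads at (240,360) and (490,360), with its faces parallel to them. I'll shift 3 mm nearer and close.

Call:
{"op": "arm_command", "data": {"xyz": [[-0.003, 0.001, 0], [-0.003, 0.001, 0], [-0.003, 0.001, 0], [-0.003, 0.001, 0], [-0.003, 0.001, 0], [-0.003, 0.001, 0], [-0.003, 0.001, 0], [-0.003, 0.001, 0]], "rot": [[0, 0, 0], [0, 0, 0], [0, 0, 0], [0, 0, 0], [0, 0, 0], [0, 0, 0], [0, 0, 0], [0, 0, 0]], "grip": 0, "squeeze": 45}}

```text
time: 8.95
ee_pos: [0.4751, 0.0266, 0.1307]
eef_rot: [-0.124, 0.992, 0.0, -0.0]
ft_force: [0.1, 0.3, 0.3]
width: 0.0155
grip_force: 0.0
```

Call:
{"op": "arm_command", "data": {"xyz": [[0, 0, 0], [0, 0, 0], [0, 0, 0], [0, 0, 0], [-0.001, 0.004, 0], [-0.002, 0.008, 0], [-0.003, 0.012, 0], [-0.004, 0.015, 0], [-0.004, 0.015, 0], [-0.004, 0.015, 0], [-0.004, 0.015, 0]], "rot": [[0, 0, 0], [0, 0, 0], [0, 0, 0], [0, 0, 0], [0, 0, 0], [0, 0, 0], [0, 0, 0], [0, 0, 0], [0, 0, 0], [0, 0, 0], [0, 0, 0]]}}

```text
time: 9.87
ee_pos: [0.4717, 0.0395, 0.1306]
eef_rot: [-0.123, 0.992, -0.001, 0.0]
ft_force: [5.1, -9.6, -3.5]
width: 0.0135
grip_force: 45.0
```

Spring force is about 11 N, so the latch is fully out. Next I lift along the arc.

Call:
{"op": "arm_command", "data": {"xyz": [[0.001, 0, 0.006], [0.003, 0.001, 0.0125], [0.004, 0.001, 0.0185], [0.006, 0.0015, 0.025], [0.008, 0.002, 0.031], [0.01, 0.0025, 0.037], [0.012, 0.003, 0.043], [0.0145, 0.0035, 0.0485], [0.0145, 0.0035, 0.0485]], "rot": [[0, 0, 0], [0, 0, 0], [0, 0, 0], [0, 0, 0], [0, 0, 0], [0, 0, 0], [0, 0, 0], [0, 0, 0], [0, 0, 0]]}}

```text
time: 10.62
ee_pos: [0.4846, 0.0423, 0.1788]
eef_rot: [-0.123, 0.992, -0.002, -0.002]
ft_force: [-1.6, -10.5, -5.2]
width: 0.0138
grip_force: 45.0
```

Call:
{"op": "arm_command", "data": {"xyz": [[0.0025, 0.0005, 0.006], [0.005, 0.001, 0.0115], [0.008, 0.002, 0.0175], [0.011, 0.003, 0.023], [0.014, 0.004, 0.0285], [0.017, 0.0045, 0.034], [0.021, 0.0055, 0.0405], [0.025, 0.0065, 0.047], [0.025, 0.0065, 0.047], [0.025, 0.0065, 0.047], [0.025, 0.0065, 0.047], [0.025, 0.0065, 0.047], [0.025, 0.0065, 0.047]], "rot": [[0, 0, 0], [0, 0, 0], [0, 0, 0], [0, 0, 0], [0, 0, 0], [0, 0, 0], [0, 0, 0], [0, 0, 0], [0, 0, 0], [0, 0, 0], [0, 0, 0], [0, 0, 0], [0, 0, 0]]}}

```text
time: 11.7
ee_pos: [0.5089, 0.0483, 0.2251]
eef_rot: [-0.123, 0.992, -0.002, -0.003]
ft_force: [-4.6, -11.5, -1.2]
width: 0.0135
grip_force: 45.0
```

```bash
python3 - <<'E'
from h import *
a=save("scene","s3")
for l in ["coupler","latch_disc","switch_bar","tile","glaze_tin"]:
    for d in r.spot_point(l,"scene")[:2]: print(l,round(d["conf"],2),world("scene",d["at"]).round(4))
s=r.read_state();print(s["ee_pos"],s["ft_force"],s["grip_force"],s["width"],s["time"])
cv2.imwrite("pics/v3.png",cv2.resize(a[80:350,120:400,::-1],(620,598)))
E
```

```text
coupler 0.56 [ 0.5146 -0.0257  0.2175]
latch_disc 0.52 [0.5112 0.0521 0.2425]
switch_bar 0.68 [ 0.6761 -0.2381  0.1203]
switch_bar 0.66 [ 0.5288 -0.3213  0.121 ]
tile 0.82 [0.6232 0.0029 0.0311]
tile 0.51 [ 0.4895 -0.3111  0.0693]
glaze_tin 0.84 [ 0.4806  0.3172 -0.0016]
glaze_tin 0.6 [ 0.491  -0.0323  0.1067]
[0.50887149 0.04833399 0.22507849] [ -5.68172534 -11.07369097  -0.55292887] 44.99961283989251 0.01379823891794339 12.0
```

View pics/v3.png

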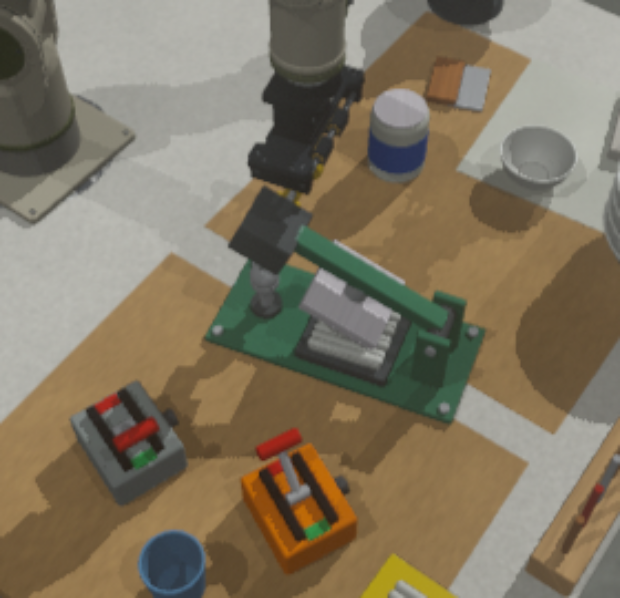

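The beam is raised and held at (270,230): the coupler is at z 0.217, about 10 cm up. The ball is free at (265,290), the tile is in place at (350,345), and the grey handle is at green (135,435). I'm handing in.

```bash
python3 -c "
from bench import r; print(r.close_job())"
```

```text
the job is handed in; nothing more can be done
None
```

I switched the isolator off, pulled the latch clear, and handed the job in with the gripper holding the beam steady and the coupler about 10 cm above the ball. The final picture shows the tile and the tin, bowl and cup where they were; I did not check the brush and scraper after the moves. The hand-in returned no verdict.

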